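# Lock a test-stage shaft with its bar

## Task

Lock the shaft: with the fingertips push the orange post round until the slot in the blue disc lines up with the steel bar, and only then push the bar by its red plate through the slot until it is fully home against the back of the keeper. Push only: do not lift the bar, leave the vial, the tape roll and the bracket where they are, and finish clear of everything.

Things in the scene. Friction and masses are not known exactly. Their poses are not given: they have to be found in the camera images.
- shaft_lock: Fixed shaft lock, grey base plate 225 x 90 x 10 mm. Origin on the desk under the disc's axis; x along the bar's push (guide to keeper), z up. In mm: plate x -150 to 75; guide channel x -148 to -40, floor z 22, walls 35 wide overall, top z 34; bridge over it x -48 to -40, top z 46; disc x -36 to 36; keeper pocket x 40 to 74, 40 wide, top z 46, its back face at x 58.
- lock_disc (a joint): Angle of the slotted blue disc (radius 36 mm, top z 40), rad, counterclockwise from above positive, stops at -0.4 and 3.54. Its 20 mm slot, right across and open on top, lines up with the bar at 0 and equally at pi; either will do. Starts at 0.65 to 2.5. Turns stiffly (0.05 N m, 2 N at the post), stays where left, no click or stop when lined up.
- post (a point): Half-way up the upright orange post on the disc: 10 mm thick, z 40 to 82 mm, 25.5 mm from the axis, square to the slot. In the shaft_lock frame at (25.5 sin q, -25.5 cos q) mm for disc angle q: -y side at 0, towards the keeper at pi/2, +y side at pi. May be pushed round from either side.
- disc_centre (a point): Centre of the disc's top face, on its axis, 40 mm above the desk. Fixed in the lock.
- push_plate (a point): Middle of the rear face (to be pushed towards +x of the shaft_lock) of the upright red plate at the rear of the loose steel bar. Plate 30 mm wide, 8 thick, z 36 to 66 mm, clear above the guide walls. Bar 117 mm long, 16 x 16 mm, about 0.3 kg, lying in the guide with 1.5 mm play each side. At home this face is at x -59 mm in the shaft_lock frame.
- bar_nose (a point): Middle of the tapered front end (9 mm wide) of the same bar, 117 mm ahead of the rear face, 30 mm above the desk. In the shaft_lock frame it starts at x -60 to -42 mm (the disc's rim is at -36) and is home at x 58 mm, against the keeper's back.
- keeper_back (a point): Middle of the back face inside the keeper pocket, 30 mm above the desk, at x 58 mm in the shaft_lock frame: where the nose stops.
- vial: Loose amber vial with black cap standing near the lock, 25 mm across, 51 mm tall; origin at its foot. Leave alone.
- tape: Loose roll of amber tape lying flat, 79 mm across, 19 mm tall; origin at its underside. Leave alone.
- bracket: Loose aluminium angle bracket 36 x 64 x 34 mm; origin at its underside. Leave alone.
There are look-alikes about, which are no part of the job. There is more than one size of the part that bears push_plate; the job needs the smaller.

How it is judged:
On the way, in this order (a step that is already met when the one before it is completed fails the run):
1. the slot is lined up with the bar (within 0.2 rad) while the bar's nose is still outside the disc ((value of joint lock_disc between -0.2 and 0.2 rad or value of joint lock_disc between 2.94 and 3.34 rad) and x of bar_nose in the frame of shaft_lock below -0.033 m), for 0.2 s.
2. the bar's nose has come out on the far side of the disc (x of bar_nose in the frame of shaft_lock above 0.038 m), for 0.1 s.
At the end, for the whole second after the job is handed in: The bar lies flat and still through the disc's slot (disc within 0.15 rad of 0 or pi) with its nose in the keeper, within 5 mm of its back face (x of bar_nose in the frame of shaft_lock above 0.053 m and y of bar_nose in the frame of shaft_lock between -0.006 and 0.006 m and height (world z) of bar_nose below 0.035 m and height (world z) of push_plate below 0.057 m and (value of joint lock_disc between -0.15 and 0.15 rad or value of joint lock_disc between 2.99 and 3.29 rad) and linear speed of lock_bar below 0.02 m/s); the robot touches nothing.
It fails at once if the bar is lifted or tipped (either end more than 12 mm up) (height (world z) of bar_nose above 0.042 m or height (world z) of push_plate above 0.063 m).
It fails at once if the vial, tape roll or bracket is moved more than 20 mm (distance of any of vial, tape, bracket from where it was at the start of the episode above 0.02 m).
It also fails if it takes over 48 s, if anything falls off the work surface, if the arm or the gripper's body presses on something with over 40 N, if the wrist force passes 120 N, or if a joint passes its speed limit or range.

## Robot

A 6-joint arm with a two-finger parallel gripper is mounted at the origin on the work surface; the furniture and walls round the work are solid. World frame = base frame: x ahead of the robot, y to its left, z up, the work surface at z = 0. Lengths are in m, angles in rad, forces in N, time in s.
With the tool pointing down it reaches from about 0.3 to 0.775 m from the base axis. Payload 14.6 kg.
Tool frame: the origin (TCP) lies between the finger pads; the fingertips stand 8 mm ahead of it and the grasp point (between the pads) lies 11 mm behind it (arm.nose_length is the distance from the TCP to the fingertips, in m); z points along the fingers, y is the direction in which the jaws open and shut (so a half turn about z gives the same grasp; the last joint's range is limited). The gripper opens to 85 mm and grips with 20 to 120 N. Pads are 22 mm wide; open, the fingers measure 114 mm over their backs; the gripper's body (76 mm by 85 mm) begins 54 mm behind the grasp point. The pads swing forward as they close: fully open they stand 13 mm farther back than shut.
Start: joints at [-0.067, 0.3, 1.521, -0, 1.321, -0.067], TCP at [0.55, -0, 0.239] pointing down, gripper open.
Joint ranges: [-3.03, 3.03], [-0.79, 2.21], [0.23, 2.52], [-1.04, 4.18], [0, 3.07], [-2.55, 2.55]. Speed limits (rad/s): [2.22, 2.22, 2.57, 3.14, 3.14, 3.14].

## Interface

Orientations are given as a unit quaternion [x, y, z, w].
In Python, from workcell import arm, imaging, sign_off gives the robot as it stands.
- The arm moves only by the tool play_rows, never from a script. Its argument "targets" is a list of rows, each an object with "travel": the shift along the world's x, y, z in cm, a list of three; "twist": the turn, a rotation vector about the world's x, y, z in degrees, a list of three. In form: [{"travel": [dx, dy, dz], "twist": [wx, wy, wz]}, ...]. A call has 1 to 8 rows; each row shifts and turns the pose as measured when the row begins; what a row does not reach is not made up. A row lasts 1/8 s, in which the tool goes at most 62.5 mm and 10.7 degrees, less where a joint would pass 70% of its speed; a pose out of reach is approached as far as the arm can. A call with a gripper value outside its range is refused whole. "claw" is the closure in counts, from 0 (fully open) to 255 (shut), set as the call begins (left out, the last holds). The fingers move at their own pace and stop on an object; the grip force is fixed at half the most. Time passes only in rows, so rows that do not move let the fingers close. It gives the time, the measured TCP pose, the force and the opening at its end, in the units of the state.
- arm.read_state(): the state, without advancing time (a new reading comes with each control period).
- imaging.camera(name): name is "scene" or "side" or "wrist"; returns a dict with "image" (400x640x3 uint8, red, green, blue), "fovy" (degrees; the focal length in pixels is half the picture's height over the tangent of half this angle, whatever the lens; pixels are square), "cx", "cy" (the principal point, pixels), "dist_coeffs" ([k1, k2, p1, p2, k3] as OpenCV has them; the pictures are not rectified), "R" (3x3) and "t" (3): a world point X has camera coordinates R X + t. Camera axes: x right, y down, z forward; pixel columns grow to the right and rows downward; lengths in m; the calibration is good to about 2 mm. A picture is of the moment at which its call begins. There is no depth.
- sign_off(): hands the job in, once; it reports no verdict.
The state is a dict: "time_s": time; "qpos": joint angles; "joint_vel": joint speeds; "joint_torque": joint torques, N m; "tool_pos": TCP position; "ee_rot": TCP orientation; "force": force on the tool from outside, world axes, zero at the start; "moment": the same for the moment, N m; "grip_width": finger opening in m.
Only numpy, scipy, OpenCV 4.12 (cv2) and the standard library are available. Lean on these libraries where they do the work, as an engineer would, in place of code of your own. Each camera call takes 0.05 s, during which the arm holds its last target. There are 200 camera calls.

## Working session

There is one attempt and no reset: what is moved stays moved. The work goes in short steps, Python scripts to look and compute and a tool call to move; the robot and the scene stay as the last step left them, time stands still between calls to the robot, and variables do not carry over. Pictures are saved under pics/ and viewed, about 8 in all and at most 12, crops included, and the job is handed in when it is done.

Besides the shell and the picture viewer there is one more tool, called after "Call:" as name([rows], argument=value, ...), one row to a line, values as JSON. play_rows: Moves the arm, as the interface text tells. Its arguments: {"type":"object","properties":{"targets":{"type":"array","items":{"type":"object","properties":{"travel":{"type":"array","items":{"type":"number"}},"twist":{"type":"array","items":{"type":"number"}}}}},"claw":{"type":"number"}},"required":["targets"]}

```bash
mkdir -p pics; cat > h.py <<'E'
import numpy as np,cv2
from workcell import arm,imaging
def cam(n):
    c=imaging.camera(n);c['R']=np.array(c['R']);c['t']=np.array(c['t']);c['image']=np.array(c['image'])
    f=200/np.tan(np.radians(c['fovy'])/2);c['K']=np.array([[f,0,c['cx']],[0,f,c['cy']],[0,0,1.]]);c['d']=np.array(c['dist_coeffs'],float);return c
def ray(c,uv):
    p=cv2.undistortPoints(np.array([[uv]],float),c['K'],c['d'])[0,0]
    return -c['R'].T@c['t'],c['R'].T@np.array([p[0],p[1],1])
def onz(c,uv,z):
    o,d=ray(c,uv);return o+d*(z-o[2])/d[2]
def proj(c,X):
    return cv2.projectPoints(np.array(X,float).reshape(-1,1,3),cv2.Rodrigues(c['R'])[0],c['t'],c['K'],c['d'])[0][:,0]
def save(im,n,s=1):
    cv2.imwrite('pics/'+n,cv2.cvtColor(cv2.resize(im,None,fx=s,fy=s,interpolation=cv2.INTER_CUBIC),cv2.COLOR_RGB2BGR))
E
python3 - <<'E'
from h import *
for n in('scene','side'):
    c=cam(n);save(c['image'],n+'0.png');print(n,-c['R'].T@c['t'],c['fovy'],c['d'])
E
```

```text
scene [0.75190123 0.97520609 0.54319897] 56.08831346950476 [-0.0248672  0.         0.         0.         0.       ]
side [0.03139957 0.56463178 0.90587427] 47.525796774525354 [0.02228467 0.         0.         0.         0.        ]
```

View pics/scene0.png

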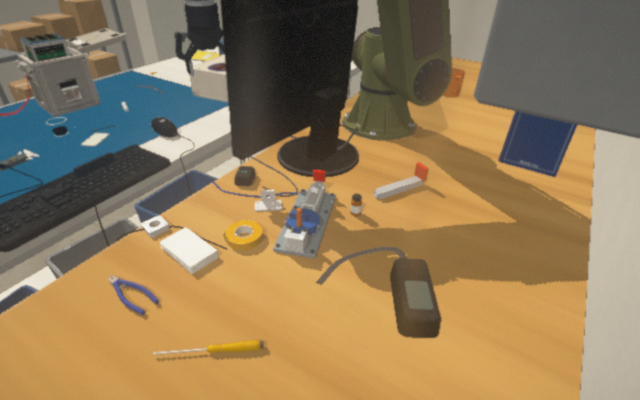

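View pics/side0.png

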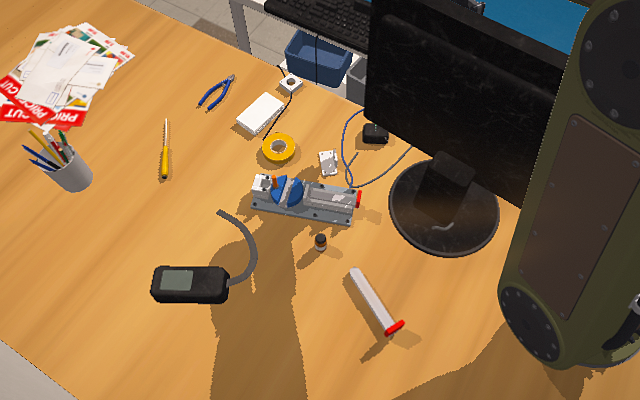

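Scene: the lock is at about (305,220), with its bar's red plate at (319,175). A second, loose bar with a red end is at (400,187). The lock's own bar, lying in the guide, is the candidate and I'll check its size. Side: lock (305,200), its red plate (358,199), loose longer bar (375,300), vial (320,241), tape (279,148), bracket (328,162), monitor foot (443,205).

```bash
python3 - <<'E'
from h import *
a=cam('scene');b=cam('side')
A=cv2.resize(a['image'][155:265,250:370],None,fx=4.6,fy=4.6,interpolation=cv2.INTER_CUBIC)
B=cv2.resize(b['image'][160:235,240:380],None,fx=5.6,fy=5.6,interpolation=cv2.INTER_CUBIC)
save(A,'sc1.png');save(B,'si1.png')
def masks(im):
    h=cv2.cvtColor(im,cv2.COLOR_RGB2HSV).astype(int);H,S,V=h[...,0],h[...,1],h[...,2]
    return dict(red=((H<4)|(H>174))&(S>170)&(V>100),orange=(H>=4)&(H<13)&(S>170)&(V>120),blue=(H>100)&(H<122)&(S>130)&(V>60))
for n,c in(('scene',a),('side',b)):
    for k,m in masks(c['image']).items():
        N,l,s,ce=cv2.connectedComponentsWithStats(m.astype(np.uint8))
        for i in range(1,N):
            if s[i,4]>12 : print(n,k,s[i],ce[i].round(1), onz(c,ce[i],{'red':.051,'orange':.061,'blue':.04}[k]).round(3))
E
```

```text
scene red [314 170  11  10  62] [319.  174.2] [0.379 0.278 0.051]
scene orange [415 162  13  18 148] [420.8 170.3] [0.149 0.386 0.061]
scene orange [319 173   6   8  25] [322.  176.8] [0.385 0.305 0.061]
scene orange [313 174   4   6  15] [314.3 176.4] [0.402 0.296 0.061]
scene orange [298 209   3  16  25] [298.6 216.6] [0.501 0.42  0.061]
scene blue [ 132   78   95   50 1206] [176.7 104.2] [ 0.607 -0.367  0.04 ]
scene blue [132  93   7   7  16] [134.5  95.8] [ 0.731 -0.517  0.04 ]
scene blue [136 101  11  16  48] [140.7 106.9] [ 0.723 -0.395  0.04 ]
scene blue [ 20 107   8   7  15] [ 23.5 110.5] [ 1.083 -0.533  0.04 ]
scene blue [132 112   5   7  15] [134.3 114.9] [ 0.75 -0.33  0.04]
scene blue [141 124  14  16  71] [147.9 132.6] [ 0.726 -0.172  0.04 ]
scene blue [125 127  19  19 105] [133.5 135.8] [ 0.768 -0.168  0.04 ]
scene blue [116 141  11  10  40] [120.4 145. ] [ 0.807 -0.122  0.04 ]
scene blue [ 98 146  16  11  36] [104.5 151.2] [ 0.849 -0.101  0.04 ]
scene blue [ 60 167   6  10  23] [ 62.3 171. ] [ 0.949 -0.034  0.04 ]
side red [   0   75   87   56 1130] [ 34.  109.5] [0.954
[... 655 characters left out ...]
 [545.   21.9] [ 0.601 -0.421  0.04 ]
side blue [483  10   9   6  23] [486.6  12.7] [ 0.704 -0.31   0.04 ]
side blue [339  72   7  13  15] [341.5  77.9] [0.697 0.144 0.04 ]
side blue [297  74   9   5  13] [301.5  76.1] [0.751 0.228 0.04 ]
side blue [199  79  31  31 229] [215.8  93.4] [0.803 0.437 0.04 ]
side blue [342 108  23  59  79] [347.3 133.2] [0.546 0.215 0.04 ]
side blue [ 22 145  27  18  72] [ 35.5 153.5] [0.837 0.861 0.04 ]
side blue [ 30 159  24  12  60] [ 42.  165.2] [0.799 0.856 0.04 ]
side blue [348 168   5  17  19] [350.7 176.7] [0.441 0.267 0.04 ]
side blue [270 175  17  30 245] [278.4 189. ] [0.491 0.421 0.04 ]
side blue [287 177  16  30 297] [295.2 193.1] [0.464 0.393 0.04 ]
```

View pics/sc1.png

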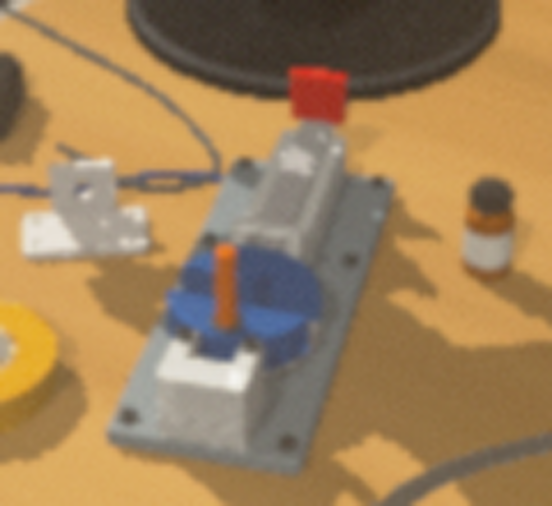

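View pics/si1.png

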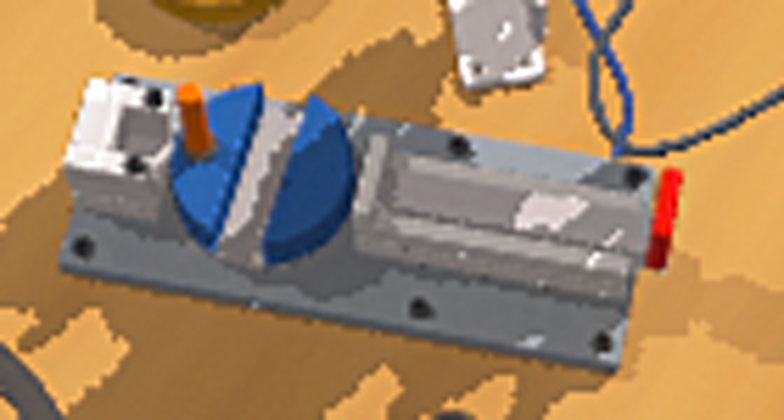

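The crops show the post at the keeper side of the disc, side crop (195,120), with the slot roughly across the bar. Next I'll solve the lock's planar pose from its plate corners in both views. I'll also get the disc angle from the post top and the monitor's position for clearance.

```bash
cat > m.py <<'E'
from h import *
from scipy.optimize import least_squares
a=cam('scene');b=cam('side')
S=lambda u,v:(240+u/5.6-.4,160+v/5.6-.4)
C=lambda u,v:(250+u/4.6-.4,155+v/4.6-.4)
L={'fp':(75,45,10),'rp':(-150,45,10),'rm':(-150,-45,10),'fm':(75,-45,10)}
obs=[(b,'fp',S(62,264)),(b,'rp',S(620,358)),(b,'rm',S(655,166)),(a,'fp',C(300,462)),(a,'fm',C(110,434)),(a,'rp',C(393,182)),(a,'rm',C(228,165))]
def W(p,l):
    c,s=np.cos(p[2]),np.sin(p[2]);l=np.array(l)/1000
    return np.array([p[0]+c*l[0]-s*l[1],p[1]+s*l[0]+c*l[1],l[2]])
def inv(p,w):
    c,s=np.cos(p[2]),np.sin(p[2]);d=np.array(w)[:2]-p[:2]
    return np.array([c*d[0]+s*d[1],-s*d[0]+c*d[1]])*1000
f=lambda p:np.concatenate([proj(c,W(p,L[k]))[0]-uv for c,k,uv in obs])
r=least_squares(f,[.47,.39,.8])
p=r.x
def tri(ua,ub):
    o1,d1=ray(a,ua);o2,d2=ray(b,ub)
    k=np.linalg.lstsq(np.c_[d1,-d2],o2-o1,rcond=None)[0]
    x,y=o1+k[0]*d1,o2+k[1]*d2;return (x+y)/2,np.linalg.norm(x-y)
E
python3 - <<'E'
from m import *
print(p,np.degrees(p[2]),r.fun.round(1))
for c,uv in((a,C(226,247)),(b,S(188,88))):
    q=inv(p,onz(c,uv,.082));print('post',q,np.linalg.norm(q),np.arctan2(q[0],-q[1]))
print('posttri',tri(C(226,247),S(188,88)))
print('redtop rear mid?',inv(p,onz(b,S(676,172),.066)),inv(p,onz(b,S(655,265),.066 )),inv(p,onz(a,C(319,70),.066)))
print('red tri',tri((319,174.2),(358.3,198.9)))
for u in [(366,130),(525,207)]:print(u)
print('mon', tri((232,154),(365,130)),tri((352,70),(525,207)))
print('foot',[onz(b,u,.01).round(3) for u in((389,205),(443,255),(498,205),(430,158))])
for n,u,v in(('vial',(320,250),(356,213)),('tape',(279,150),(244,236)),('brk',(328,165),(267,207))):print(n,inv(p,onz(b,u,0.005)),inv(p,onz(a,v,.005)))
print('decoy plate',[onz(b,u,.06) for u in((388,332),(402,320))])
print(arm.read_state()['ee_rot'])
E
```

```text
[0.48415802 0.40481042 0.88321357] 50.60440997278993 [-1.2  0.1  0.2  0.5  0.2 -1.2  0.7  0.7 -0.9 -0.3 -0.1 -0.7  0.7 -1.7]
post [21.83608237 -2.65919571] 21.99740473553909 1.4496131486438864
post [25.82480044 -3.17478635] 26.0192157083937 1.4484745237681969
posttri (array([0.5015063 , 0.42319418, 0.0846384 ]), np.float64(3.4422089664280094e-05))
redtop rear mid? [-159.04205655  -10.0244687 ] [-157.11365717   29.89512983] [-160.96581106    0.92172177]
red tri (array([0.38145221, 0.28474374, 0.05455729]), np.float64(0.0029661611791711932))
(366, 130)
(525, 207)
mon (array([0.54112109, 0.16959143, 0.07382776]), np.float64(0.05484990409159936)) (array([0.17404818, 0.09652535, 0.2251334 ]), np.float64(0.025470517154557164))
foot [array([0.353, 0.22 , 0.01 ]), array([0.202, 0.185, 0.01 ]), array([0.239, 0.012, 0.01 ]), array([0.41 , 0.071, 0.01 ])]
vial [-96.03250899 113.66043889] [-89.87435578 105.9828902 ]
tape [  46.09456997 -115.68574375] [  46.3305402  -118.65161854]
brk [-75.30640651 -95.95650012] [ -63.93329565 -103.55118177]
decoy plate [array([0.11927725, 0.38033244, 0.06      ]), array([0.12511509, 0.34623169, 0.06      ])]
[ 7.07122277e-01  7.07091260e-01 -1.21169119e-04 -1.42696237e-04]
```

```bash
python3 - <<'E'
from h import *
a=cam('scene');b=cam('side')
A=cv2.resize(a['image'][0:200,180:480],None,fx=1.33*1.0,fy=1.33);B=cv2.resize(b['image'][0:280,340:640],None,fx=1.33,fy=1.33)
im=np.zeros((600,800,3),np.uint8);g=lambda x:np.clip(255*(x/255.)**.5,0,255).astype(np.uint8)
im[:A.shape[0],:A.shape[1]]=g(A);im[:B.shape[0],400:400+B.shape[1]]=g(B)
w=cam('wrist');w_=cv2.resize(w['image'],(400,250));im[300:550,:400]=w_
save(im,'mon.png')
for z in(.05,.1,.15,.2,.3): print(z,[onz(b,u,z)[:2].round(3) for u in((365,130),(525,207))],[onz(a,u,z)[:2].round(3) for u in((232,154),(347,110))])
E
```

```text
0.05 [array([0.528, 0.179]), array([ 0.199, -0.009])] [array([0.542, 0.084]), array([ 0.103, -0.048])]
0.1 [array([0.499, 0.202]), array([0.189, 0.024])] [array([0.563, 0.174]), array([0.169, 0.056])]
0.15 [array([0.47 , 0.224]), array([0.179, 0.058])] [array([0.584, 0.265]), array([0.235, 0.16 ])]
0.2 [array([0.441, 0.247]), array([0.17 , 0.092])] [array([0.606, 0.355]), array([0.301, 0.264])]
0.3 [array([0.383, 0.292]), array([0.15 , 0.159])] [array([0.648, 0.536]), array([0.432, 0.471])]
```

View pics/mon.png

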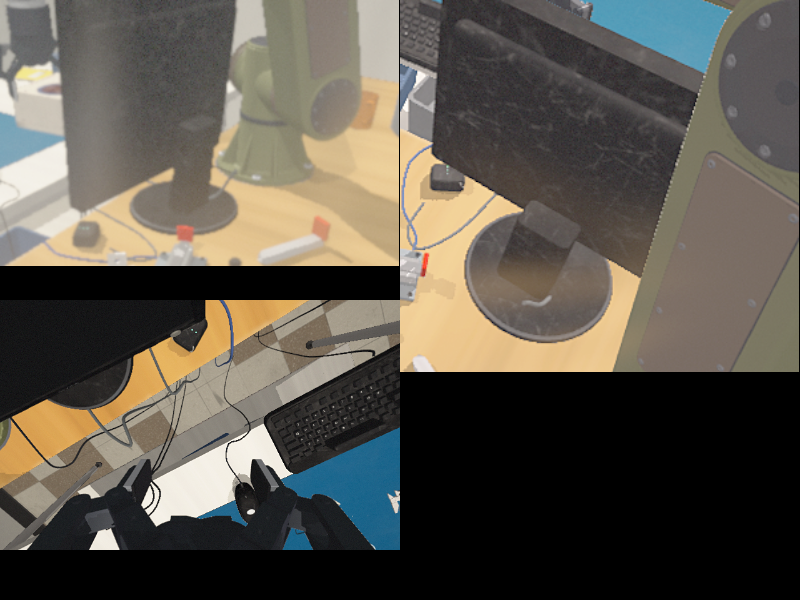

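```bash
python3 - <<'E'
from m import *
P,e=tri((234,156),(366,118));print(P,e)
for v in(156,152,148):
  for u in((366,118),(366,125)):print(v,tri((234,v),u))
z=P[2]
# bottom back edge from side, at z
for u in((400,141),(440,166),(480,187),(520,207)):print(u,onz(b,u,z).round(3))
# vertical plane through bottom edge: height of top edge points
d=onz(b,(520,207),z)-P;d/=np.linalg.norm(d);n=np.array([-d[1],d[0],0]);print('dir',d)
for u in((560,37),(520,16),(555,50),(500,3)):
    o,k=ray(b,u);t=n@(P-o)/(n@k);print('top',u,(o+t*k).round(3))
for u in((357,0),(350,60),(229,0)):
    o,k=ray(a,u);t=n@(P-o)/(n@k);print('sc',u,(o+t*k).round(3))
E
```

```text
[0.54879381 0.16485025 0.07871625] 0.021169251050666252
156 (array([0.54879381, 0.16485025, 0.07871625]), np.float64(0.021169251050666252))
156 (array([0.54323037, 0.16651914, 0.0729961 ]), np.float64(0.03670431667348906))
152 (array([0.54589923, 0.16717286, 0.08832829]), np.float64(0.02706963149787722))
152 (array([0.54035109, 0.16896788, 0.08282711]), np.float64(0.04247424422388704))
148 (array([0.54304356, 0.16952046, 0.09785052]), np.float64(0.03288578155733773))
148 (array([0.53751237, 0.17143593, 0.09255843]), np.float64(0.04815978864685539))
(400, 141) [0.449 0.141 0.079]
(440, 166) [0.354 0.102 0.079]
(480, 187) [0.273 0.06  0.079]
(520, 207) [0.198 0.019 0.079]
dir [-9.23197856e-01 -3.84325018e-01 -7.30937455e-17]
top (560, 37) [0.294 0.059 0.46 ]
top (520, 16) [0.349 0.081 0.463]
top (555, 50) [0.291 0.057 0.439]
top (500, 3) [0.378 0.094 0.467]
sc (357, 0) [ 0.113 -0.016  0.391]
sc (350, 60) [ 0.128 -0.01   0.228]
sc (229, 0) [0.526 0.155 0.43 ]
```

The picture shows the back of the monitor. The panel runs from about (0.54,0.165) back towards the base, z 0.08–0.46, and it stands between the tool and the lock. I'll lift over it with the fingers shut, swing across, then come down beside the lock.

Call:
play_rows([
  {"travel": [0,0,5],"twist": [0,0,0]},
  {"travel": [0,0,6],"twist": [0,0,0]},
  {"travel": [0,0,6],"twist": [0,0,0]},
  {"travel": [0,0,6],"twist": [0,0,0]},
  {"travel": [0,0,6],"twist": [0,0,0]},
  {"travel": [0,0,6],"twist": [0,0,0]},
  {"travel": [0,0,6],"twist": [0,0,0]},
], claw=255)

```text
time_s: 1.42
tool_pos: [0.5496, 0.0, 0.628]
ee_rot: [0.707, 0.707, -0.001, -0.002]
force: [0.7, 0.4, 1.4]
grip_width: 0.0001
```

```bash
python3 - <<'E'
from h import *
s=arm.read_state();print(s)
E
```

```text
{'time_s': 1.425, 'qpos': array([-6.66351344e-02,  4.48045095e-01,  4.11250232e-01, -1.06755542e-05,
        2.28675015e+00, -6.66059938e-02]), 'joint_vel': array([-3.58881699e-04,  7.32882667e-01, -1.78844043e+00,  1.09625300e-03,
        1.06578770e+00,  3.02132955e-04]), 'joint_torque': array([ 2.41171857e-01, -6.56457138e+01, -2.17981732e+01,  1.44622222e-04,
       -1.87751926e+00, -5.29603608e-05]), 'tool_pos': array([5.49566109e-01, 4.78641585e-06, 6.27959707e-01]), 'ee_rot': array([ 0.7071178 ,  0.70709225, -0.00146905, -0.00167296]), 'force': array([0.74763825, 0.39658014, 1.40903626]), 'moment': array([-0.02690522,  0.0498798 ,  0.01313335]), 'grip_width': 0.00014198820920870162}
```

Call:
play_rows([
  {"travel": [-5,0,-1],"twist": [0,0,0]},
  {"travel": [-5,0,-1],"twist": [0,0,0]},
  {"travel": [-4,0,-1],"twist": [0,0,0]},
  {"travel": [0,0,0],"twist": [0,0,0]},
])

```text
time_s: 1.92
tool_pos: [0.4249, -0.0008, 0.601]
ee_rot: [0.707, 0.707, 0.002, 0.002]
force: [0.1, 0.9, 0.7]
grip_width: -0.0
```

```bash
python3 - <<'E'
from m import *
s=arm.read_state();print(s['qpos'].round(3),s['tool_pos'].round(3))
im=np.hstack([a['image'][:160,220:520],b['image'][:160,340:640]])
im=np.clip(255*(im/255.)**.6,0,255).astype(np.uint8)
for z in(.079,.46):
  pass
save(im,'mon2.png',1.33)
# projected assumed panel bottom line
for x in(.54,.4,.3,.2,.12):
    X=[x,.165-(0.54-x)*.416,.079];print(x,proj(a,X)[0].round(),proj(b,X)[0].round())
E
```

```text
[-0.088  0.043  0.994  0.     2.1   -0.088] [ 0.427 -0.001  0.601]
0.54 [241. 158.] [369. 116.]
0.4 [284. 137.] [426. 151.]
0.3 [310. 125.] [470. 178.]
0.2 [333. 114.] [518. 207.]
0.12 [349. 107.] [558. 232.]
```

View pics/mon2.png

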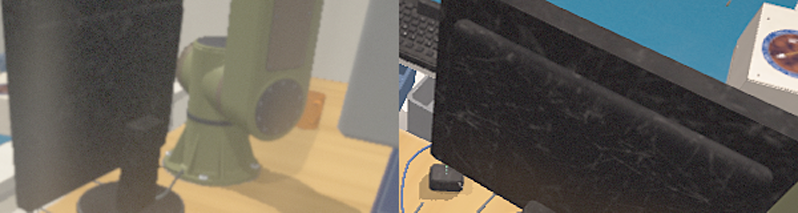

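The upper arm stands on the +y side, away from the panel, so the swing is clear. I'm swinging over to beside the post and yawing so tool x lies along the lock's x.

Call:
play_rows([
  {"travel": [0.5,5.5,0],"twist": [0,0,-5]},
  {"travel": [0.5,5.5,0],"twist": [0,0,-5]},
  {"travel": [0.5,5.5,0],"twist": [0,0,-5]},
  {"travel": [0.5,5.5,0],"twist": [0,0,-5]},
  {"travel": [0.5,5.5,0],"twist": [0,0,-5]},
  {"travel": [0.5,5.5,0],"twist": [0,0,-5]},
  {"travel": [0.5,5.5,0],"twist": [0,0,-5]},
  {"travel": [0,5.5,0],"twist": [0,0,-4.5]},
])

```text
time_s: 3.02
tool_pos: [0.4559, 0.4367, 0.5722]
ee_rot: [0.909, 0.417, -0.0, 0.001]
force: [-0.2, -0.8, 2.9]
grip_width: -0.0003
```

Call:
play_rows([
  {"travel": [0,0,-3],"twist": [0,0,0]},
  {"travel": [0,0,-6],"twist": [0,0,0]},
  {"travel": [0,0,-6],"twist": [0,0,0]},
  {"travel": [0,0,-6],"twist": [0,0,0]},
  {"travel": [0,0,-6],"twist": [0,0,0]},
  {"travel": [0,0,-6],"twist": [0,0,0]},
  {"travel": [0,0,0],"twist": [0,0,0]},
])

```text
time_s: 3.9
tool_pos: [0.4583, 0.4438, 0.2305]
ee_rot: [0.908, 0.418, -0.007, 0.003]
force: [0.2, -0.1, 0.7]
grip_width: 0.0002
```

```bash
cat > st.py <<'E'
from m import *
from scipy.spatial.transform import Rotation as R_
def st():
    s=arm.read_state();M=R_.from_quat(s['ee_rot']).as_matrix()
    print('t',round(s['time_s'],2),'tcp',s['tool_pos'].round(4),'lock',inv(p,s['tool_pos']).round(1),'z',round(s['tool_pos'][2]*1000,1),'toolx az',np.degrees(np.arctan2(M[1,0],M[0,0])).round(1),'tilt',np.degrees(np.arccos(-M[2,2])).round(2),M[:,2].round(3),'F',s['force'].round(1))
    return s
def goto(s,lx,ly):
    w=W(p,(lx,ly,0));return ((w-s['tool_pos'])[:2]*100).round(2)
E
python3 - <<'E'
from st import *
s=st();print(s['qpos'].round(2));print(goto(s,20,32))
im=cam('wrist')['image'];save(im,'w1.png');save(np.hstack([a['image'][140:300,210:370],b['image'][120:280,220:380]]),'v1.png',2.5)
E
```

```text
t 4.0 tcp [0.4597 0.445  0.2369] lock [15.6 44.4] z 236.9 toolx az 49.4 tilt 0.29 [-0.002 -0.005 -1.   ] F [ 0.7 -0.1  0.9]
[ 0.71  0.51  1.24 -0.    1.4   1.42]
[ 1.24 -0.45]
```

View pics/w1.png

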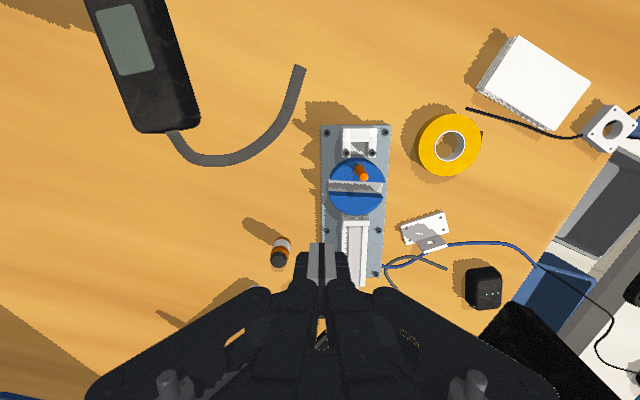

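The wrist view shows the lock almost head on: disc at about (357,187), post (362,173), keeper (360,140), plate left edge x≈321 and right edge x≈388. Vial is at (281,250). I'll check the pose against it.

```bash
python3 - <<'E'
from st import *
w=cam('wrist');h=cv2.cvtColor(w['image'],cv2.COLOR_RGB2HSV).astype(int)
m=((h[...,0]>98)&(h[...,0]<122)&(h[...,1]>120))[140:230,310:400].astype(np.uint8)
m=cv2.morphologyEx(m,cv2.MORPH_OPEN,np.ones((3,3)))
pts=np.argwhere(m)[:,::-1]+[310,140]
pl=np.array([onz(w,q,.04)[:2] for q in pts[::3]],np.float32)
c,r=cv2.minEnclosingCircle(pl);print('disc',c,r,'fit',p)
o=((h[...,0]>4)&(h[...,0]<14)&(h[...,1]>180)&(h[...,2]>130))[150:200,340:385]
pp=np.argwhere(o)[:,::-1]+[340,150];print('orange',len(pp),pp.min(0),pp.max(0),inv(p,onz(w,pp.mean(0),.061)))
for k in L:print(k,proj(w,W(p,L[k]))[0].round(1))
for z,uv in((.082,(359.5,168)),(.061,pp.mean(0))):
    q=inv(p,onz(w,uv,z));print(q,np.arctan2(q[0],-q[1]))
save(w['image'][110:290,300:420],'w1c.png',3.3)
E
```

```text
disc (0.48502323031425476, 0.4069555103778839) 0.0372149683535099 fit [0.48415802 0.40481042 0.88321357]
orange 21 [357 166] [367 180] [26.52682527 -2.68078695]
fp [319.3 126. ]
rp [322.6 278.3]
rm [381.6 277.3]
fm [390.5 124.5]
[35.57051939  2.75101501] 1.6479824251383282
[26.52682527 -2.68078695] 1.4700788028966865
```

View pics/w1c.png

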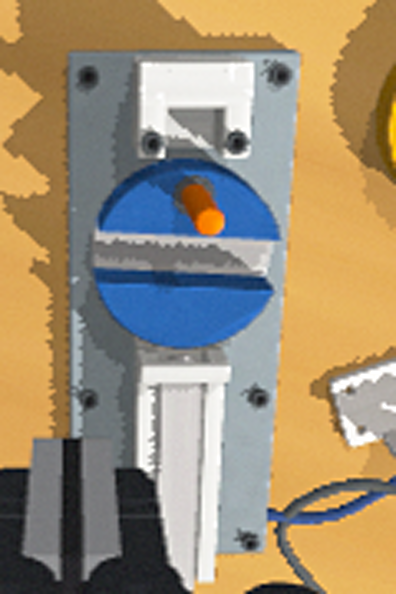

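```bash
sed -i 's/^p=r.x/p=np.array([.4845,.4057,.880])/' m.py; python3 - <<'E'
from st import *
s=st();print(goto(s,20,32))
E
```

```text
t 4.3 tcp [0.4592 0.4446 0.2371] lock [13.9 44.2] z 237.1 toolx az 49.4 tilt 0.23 [-0.001 -0.004 -1.   ] F [-0.2  0.8 -0.4]
[ 1.33 -0.31]
```

Call:
play_rows([
  {"travel": [1.3,-0.3,-5],"twist": [0,0,1]},
  {"travel": [0,0,-5],"twist": [0,0,0]},
  {"travel": [0,0,-4],"twist": [0,0,0]},
  {"travel": [0,0,-2],"twist": [0,0,0]},
  {"travel": [0,0,0],"twist": [0,0,0]},
])

```text
time_s: 4.92
tool_pos: [0.4738, 0.4424, 0.0776]
ee_rot: [0.905, 0.426, 0.003, 0.001]
force: [-0.1, -0.4, -0.8]
grip_width: -0.0002
```

```bash
python3 - <<'E'
from st import *
s=st();print(goto(s,20,30))
E
```

```text
t 5.03 tcp [0.4744 0.443  0.0797] lock [22.3 31.5] z 79.7 toolx az 50.5 tilt 0.49 [ 0.008  0.003 -1.   ] F [-0.3 -0.1  0.2]
[-0.03 -0.27]
```

Call:
play_rows([
  {"travel": [0,0,-1.6],"twist": [0,0,0]},
  {"travel": [0.3,-0.25,0],"twist": [0,0,0]},
  {"travel": [0.4,-0.3,0],"twist": [0,0,0]},
  {"travel": [0.4,-0.3,0],"twist": [0,0,0]},
  {"travel": [0.4,-0.3,0],"twist": [0,0,0]},
  {"travel": [0,0,0],"twist": [0,0,0]},
])

```text
time_s: 5.78
tool_pos: [0.4913, 0.4314, 0.0657]
ee_rot: [0.905, 0.426, 0.006, -0.0]
force: [-0.4, 0.8, 0.3]
grip_width: -0.0
```

```bash
python3 - <<'E'
from st import *
s=st()
save(np.hstack([a['image'][140:300,210:370],b['image'][120:280,220:380]]),'v2.png',2.5)
E
```

```text
t 5.88 tcp [0.4912 0.4316 0.0658] lock [24.3 11.4] z 65.8 toolx az 50.5 tilt 0.72 [ 0.011  0.006 -1.   ] F [-0.6 -0.1 -0.4]
```

View pics/v2.png

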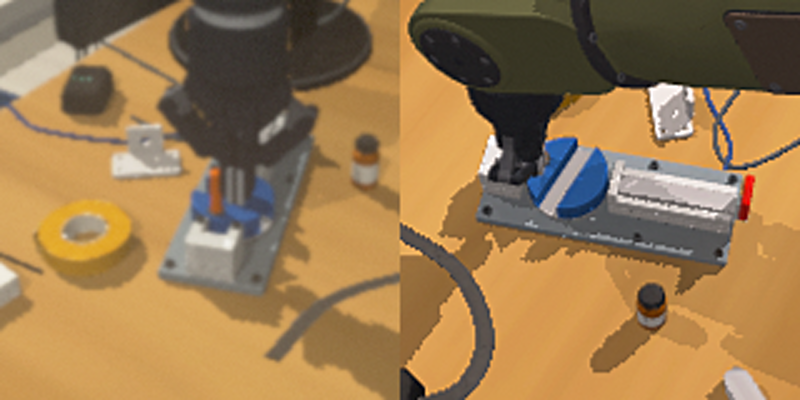

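Fingers are just short of the post, on its +y side. Vial, tape and bracket are in place. Pushing -y now.

Call:
play_rows([
  {"travel": [0.3,-0.3,0],"twist": [0,0,0]},
  {"travel": [0.3,-0.3,0],"twist": [0,0,0]},
  {"travel": [0.3,-0.3,0],"twist": [0,0,0]},
  {"travel": [0.25,-0.3,0],"twist": [0,0,0]},
  {"travel": [0,0,0],"twist": [0,0,0]},
])

```text
time_s: 6.5
tool_pos: [0.4991, 0.4195, 0.065]
ee_rot: [0.904, 0.427, 0.002, -0.001]
force: [-0.4, 0.2, 0.6]
grip_width: 0.0
```

```bash
cat >> st.py <<'E'
def ang():
    """disc angle from orange mask near the disc in both fixed views"""
    for n,c in(('scene',a),('side',b)):
        h=cv2.cvtColor(c['image'],cv2.COLOR_RGB2HSV).astype(int)
        m=((h[...,0]>=3)&(h[...,0]<14)&(h[...,1]>170)&(h[...,2]>100)).astype(np.uint8)
        uv=proj(c,[W(p,(0,0,61))])[0];k=np.zeros_like(m);cv2.circle(k,tuple(int(x) for x in uv),26,1,-1)
        P=np.argwhere(m&k)[:,::-1]
        if len(P)>3:
            q=inv(p,onz(c,P.mean(0),.061));print(n,len(P),P.mean(0).round(1),P.min(0),P.max(0),'post',q.round(1),'q',np.arctan2(q[0],-q[1]).round(2))
E
python3 - <<'E'
from st import *
s=st();ang()
E
```

```text
t 6.6 tcp [0.4994 0.4195 0.0651] lock [20.2 -2.7] z 65.1 toolx az 50.5 tilt 0.28 [ 0.002  0.004 -1.   ] F [-2.5  1.1 -0.9]
scene 26 [290.6 212.5] [289 204] [292 220] post [ 12.1 -23. ] q 0.48
side 23 [282.5 174.6] [281 168] [284 180] post [ 10.5 -20.5] q 0.47
```

The disc is at q≈0.5. Next I'll go round to the keeper side of the post and finish by pushing along -x.

Call:
play_rows([
  {"travel": [-0.6,0.5,0],"twist": [0,0,0]},
  {"travel": [0.6,0.7,0],"twist": [0,0,0]},
  {"travel": [0.5,0.6,0],"twist": [0,0,0]},
  {"travel": [0.7,-0.55,0],"twist": [0,0,0]},
  {"travel": [0.7,-0.55,0],"twist": [0,0,0]},
  {"travel": [0.6,-0.5,0],"twist": [0,0,0]},
  {"travel": [0,0,0],"twist": [0,0,0]},
])

```text
time_s: 7.48
tool_pos: [0.5276, 0.421, 0.0653]
ee_rot: [0.904, 0.427, 0.003, -0.001]
force: [-0.4, -0.0, 0.3]
grip_width: -0.0002
```

```bash
python3 - <<'E'
from st import *
s=st();ang();print(goto(s,16,-20),goto(s,36,-20))
E
```

```text
t 7.58 tcp [0.5271 0.4216 0.0653] lock [ 39.4 -22.7] z 65.3 toolx az 50.5 tilt 0.35 [ 0.004  0.005 -1.   ] F [-0.1 -0.6 -0.3]
side 44 [281.5 174.2] [279 168] [284 180] post [ 12.8 -21.1] q 0.55
[-1.7  -1.63] [-0.42 -0.08]
```

Call:
play_rows([
  {"travel": [-0.4,-0.4,0],"twist": [0,0,0]},
  {"travel": [-0.35,-0.4,0],"twist": [0,0,0]},
  {"travel": [-0.3,-0.35,0],"twist": [0,0,0]},
  {"travel": [-0.25,-0.3,0],"twist": [0,0,0]},
  {"travel": [-0.2,-0.2,0],"twist": [0,0,0]},
  {"travel": [0,0,0],"twist": [0,0,0]},
])

```text
time_s: 8.32
tool_pos: [0.5126, 0.4048, 0.0671]
ee_rot: [0.904, 0.427, 0.007, -0.001]
force: [1.0, 0.5, -0.3]
grip_width: 0.0002
```

```bash
python3 - <<'E'
from st import *
s=st();ang();print(goto(s,16,-22))
E
```

```text
t 8.43 tcp [0.5125 0.4049 0.067 ] lock [ 17.2 -22.1] z 67.0 toolx az 50.6 tilt 0.78 [ 0.011  0.008 -1.   ] F [0.2 0.1 0.2]
side 47 [286.9 173.2] [285 167] [289 179] post [  1.9 -25.6] q 0.07
[-0.09 -0.09]
```

Call:
play_rows([
  {"travel": [0.6,0.8,0],"twist": [0,0,0]},
  {"travel": [0.3,0.3,5],"twist": [0,0,0]},
  {"travel": [0,0,5],"twist": [0,0,0]},
  {"travel": [-3,-3,3],"twist": [0,0,0]},
  {"travel": [-4,-4,0],"twist": [0,0,0]},
  {"travel": [-4,-4,0],"twist": [0,0,0]},
  {"travel": [-4,-4,0],"twist": [0,0,0]},
  {"travel": [0,0,0],"twist": [0,0,0]},
])

```text
time_s: 9.43
tool_pos: [0.3674, 0.2649, 0.1993]
ee_rot: [0.904, 0.428, 0.005, -0.001]
force: [0.9, 0.9, 0.8]
grip_width: -0.0001
```

```bash
python3 - <<'E'
from st import *
s=st();ang();print(goto(s,-186,0))
w=cam('wrist');u=proj(w,[W(p,(-40,0,40))])[0].astype(int);print(u)
save(w['image'][max(0,u[1]-120):u[1]+100,max(0,u[0]-110):u[0]+110],'w3.png',2.7)
E
```

```text
t 9.53 tcp [0.3698 0.2668 0.1999] lock [-1.802e+02 -1.000e-01] z 199.9 toolx az 50.7 tilt 0.72 [ 0.01   0.008 -1.   ] F [-0.2  0.2  0.3]
scene 37 [290.4 207.6] [289 201] [292 216] post [ -4.1 -27.9] q -0.15
side 40 [287. 174.] [285 168] [289 179] post [  1.2 -23.6] q 0.05
[-0.38 -0.44]
[321  44]
```

View pics/w3.png

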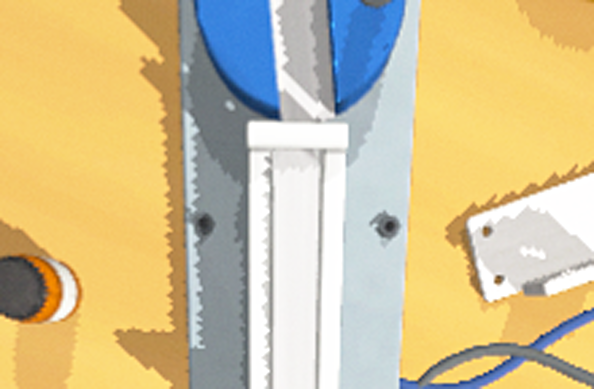

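```bash
python3 - <<'E'
from st import *
w=cam('wrist')
for u in((272,5),(281,105),(330,5),(334,105)):print(u,inv(p,onz(w,(211+u[0]/2.7,u[1]/2.7),.04)).round(1))
for u in((247,150),(347,150),(248,360),(349,360)):print('wall',u,inv(p,onz(w,(211+u[0]/2.7,u[1]/2.7),.034)).round(1))
for u in((184,60),(190,380),(416,60),(401,380)):print('plate',u,inv(p,onz(w,(211+u[0]/2.7,u[1]/2.7),.01)).round(1))
E
```

```text
(272, 5) [-5.6  9. ]
(281, 105) [-35.1   6. ]
(330, 5) [ -5.5 -10.4]
(334, 105) [-35.  -12.4]
wall (247, 150) [-48.2  18.4]
wall (347, 150) [-47.9 -17.6]
wall (248, 360) [-121.9   19.1]
wall (349, 360) [-121.7  -20.4]
plate (184, 60) [-14.   43.1]
plate (190, 380) [-132.2   45.4]
plate (416, 60) [-13.4 -44.3]
plate (401, 380) [-131.7  -44.4]
```

The slot is at about +0.08 rad, inside tolerance, and the nose at lock y≈-3…0 enters its mouth. The walls and plate confirm the pose to within 2 mm. Going down behind the red plate.

Call:
play_rows([
  {"travel": [-0.6,-0.7,0],"twist": [0,0,0]},
  {"travel": [0,0,-5],"twist": [0,0,0]},
  {"travel": [0,0,-5],"twist": [0,0,0]},
  {"travel": [0,0,-3.5],"twist": [0,0,0]},
  {"travel": [0,0,-1],"twist": [0,0,0]},
  {"travel": [0,0,0],"twist": [0,0,0]},
])

```text
time_s: 10.48
tool_pos: [0.364, 0.2596, 0.0509]
ee_rot: [0.903, 0.429, 0.006, -0.001]
force: [-1.1, -1.1, 0.6]
grip_width: 0.0
```

```bash
python3 - <<'E'
from st import *
s=st();print(goto(s,-72,0))
save(np.hstack([a['image'][140:260,240:360],b['image'][140:260,280:400]]),'v4.png',3.3)
E
```

```text
t 10.57 tcp [0.3644 0.2599 0.0517] lock [-188.9   -0.3] z 51.7 toolx az 50.8 tilt 0.8 [ 0.011  0.008 -1.   ] F [-0.3  1.   0.2]
[7.42 9.03]
```

View pics/v4.png

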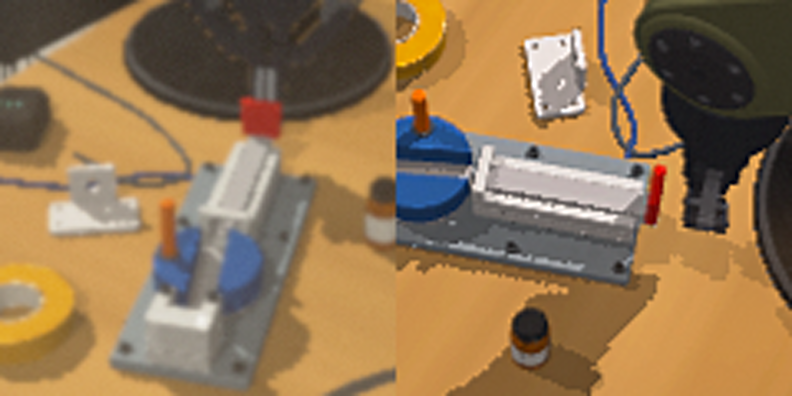

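The slot now lines up with the guide, and the fingers are behind the red plate. Pushing +x.

Call:
play_rows([
  {"travel": [0.5,0.6,-0.3],"twist": [0,0,0]},
  {"travel": [0.5,0.6,0],"twist": [0,0,0]},
  {"travel": [0.5,0.6,0],"twist": [0,0,0]},
  {"travel": [0.4,0.5,0],"twist": [0,0,0]},
  {"travel": [0.4,0.5,0],"twist": [0,0,0]},
  {"travel": [0.4,0.5,0],"twist": [0,0,0]},
  {"travel": [0.4,0.5,0],"twist": [0,0,0]},
])

```text
time_s: 11.45
tool_pos: [0.398, 0.3007, 0.0507]
ee_rot: [0.903, 0.429, 0.008, -0.001]
force: [-2.3, -2.6, 0.8]
grip_width: 0.0
```

```bash
python3 - <<'E'
from st import *
s=st();ang();print(goto(s,-72,0))
E
```

```text
t 11.55 tcp [0.3983 0.301  0.0508] lock [-135.7   -0.3] z 50.8 toolx az 50.8 tilt 0.96 [ 0.014  0.01  -1.   ] F [0.7 0.6 0.4]
scene 47 [294.1 204.2] [289 186] [315 216] post [-17.7 -23.5] q -0.64
side 39 [287.1 174.3] [285 169] [289 179] post [  0.9 -23.1] q 0.04
[4.03 4.92]
```

Call:
play_rows([
  {"travel": [0.5,0.6,-0.1],"twist": [0,0,0]},
  {"travel": [0.5,0.6,0],"twist": [0,0,0]},
  {"travel": [0.5,0.6,0],"twist": [0,0,0]},
  {"travel": [0.5,0.6,0],"twist": [0,0,0]},
  {"travel": [0.4,0.5,0],"twist": [0,0,0]},
  {"travel": [0.4,0.5,0],"twist": [0,0,0]},
  {"travel": [0,0,0],"twist": [0,0,0]},
])

```text
time_s: 12.42
tool_pos: [0.4284, 0.3371, 0.0497]
ee_rot: [0.903, 0.429, 0.008, -0.001]
force: [0.5, 0.1, -0.2]
grip_width: 0.0
```

```bash
python3 - <<'E'
from st import *
s=st();ang();print(goto(s,-70,0))
E
```

```text
t 12.53 tcp [0.4281 0.3368 0.0497] lock [-89.   -0.4] z 49.7 toolx az 50.8 tilt 0.92 [ 0.013  0.009 -1.   ] F [-1.  -0.2 -0.1]
scene 145 [305.7 197.8] [289 189] [316 216] post [-46.8  -5. ] q -1.46
side 33 [288.1 174.5] [286 170] [290 179] post [ -1.3 -22.8] q -0.06
[1.18 1.5 ]
```

Nose is at about x=+39. Now the last 19 mm, in small steps until the force shows the stop.

Call:
play_rows([
  {"travel": [0.4,0.5,0],"twist": [0,0,0]},
  {"travel": [0.4,0.5,0],"twist": [0,0,0]},
  {"travel": [0.2,0.25,0],"twist": [0,0,0]},
  {"travel": [0.15,0.2,0],"twist": [0,0,0]},
])

```text
time_s: 13.02
tool_pos: [0.4393, 0.3508, 0.0494]
ee_rot: [0.903, 0.429, 0.006, -0.0]
force: [-17.1, -24.8, 20.7]
grip_width: 0.0
```

Call:
play_rows([
  {"travel": [0.15,0.2,0],"twist": [0,0,0]},
  {"travel": [0.15,0.2,0],"twist": [0,0,0]},
])

```text
time_s: 13.28
tool_pos: [0.4393, 0.3506, 0.0495]
ee_rot: [0.903, 0.429, -0.001, 0.002]
force: [-17.3, -23.8, 20.8]
grip_width: -0.0003
```

```bash
python3 - <<'E'
from st import *
s=st();ang()
E
```

```text
t 13.38 tcp [0.4393 0.3506 0.0496] lock [-71.2  -0.3] z 49.6 toolx az 50.8 tilt 0.31 [-0.    -0.005 -1.   ] F [-17.7 -23.1  20.3]
scene 121 [303.6 200.9] [289 193] [314 216] post [-34.4  -6.6] q -1.38
side 36 [288.  174.5] [286 170] [290 179] post [ -1.2 -22.9] q -0.05
```

The tool is stopped with 30 N at TCP x≈-71 (expected -70), which matches the bar being home. Backing off horizontally, then up and clear.

Call:
play_rows([
  {"travel": [-0.5,-0.6,0],"twist": [0,0,0]},
  {"travel": [-1,-1.2,0],"twist": [0,0,0]},
  {"travel": [-2,-2.4,0],"twist": [0,0,0]},
  {"travel": [-2,-2.4,4],"twist": [0,0,0]},
  {"travel": [-2,-2.4,5],"twist": [0,0,0]},
  {"travel": [-0.5,-0.6,6],"twist": [0,0,0]},
  {"travel": [0,0,0],"twist": [0,0,0]},
])

```text
time_s: 14.25
tool_pos: [0.3568, 0.2524, 0.2045]
ee_rot: [0.903, 0.429, 0.001, 0.002]
force: [-0.0, -0.2, -0.4]
grip_width: -0.0002
```

```bash
python3 - <<'E'
from st import *
s=st();ang()
h=cv2.cvtColor(b['image'],cv2.COLOR_RGB2HSV).astype(int)
m=((h[...,0]<5)|(h[...,0]>174))&(h[...,1]>150)&(h[...,2]>90);m[:, :290]=0;m[:,380:]=0;m[:150]=0;m[240:]=0
P=np.argwhere(m)[:,::-1];print('red',len(P),P.mean(0),inv(p,onz(b,P.mean(0),.051)))
w=cam('wrist')['image'][0:200,220:420]
im=np.hstack([cv2.resize(b['image'][150:240,250:370],None,fx=4.4,fy=4.4)[:396,:528],cv2.resize(w,None,fx=1.3,fy=1.98)[:396]])
save(im,'v5.png')
E
```

```text
t 14.35 tcp [0.3558 0.2518 0.2006] lock [-200.6    1.2] z 200.6 toolx az 50.8 tilt 0.35 [-0.003 -0.006 -1.   ] F [-0.3 -0.5 -1.2]
scene 120 [303.9 200.7] [289 194] [314 216] post [-35.   -6.2] q -1.4
side 38 [288.  174.2] [286 169] [290 179] post [ -1.  -23.6] q -0.04
red 76 [310.68421053 190.60526316] [-55.73016174   1.39694048]
```

View pics/v5.png

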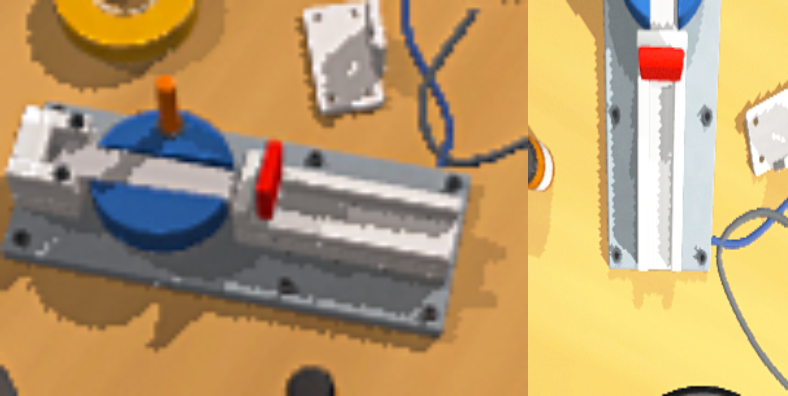

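```bash
python3 -c "
from workcell import sign_off
print(sign_off())"
```

```text
the job is handed in; nothing more can be done
None
```

The shaft is locked as far as my checks can show, and I handed the job in at about 14 s of the 48 s allowed. `sign_off` reports no verdict.

**What I did:** I lifted the arm over the monitor with the fingers shut. I pushed the orange post from about 1.45 rad round to about 0.07 rad, in two pushes. I then pushed the bar by its red plate through the slot until it stopped with about 30 N of horizontal force. Finally I backed off level and rose clear.

**Last checks that agreed:**
- **Bar:** the stop came at tool x −71 mm in the lock frame, against −70 expected. The red plate's middle measured x −55.7 mm, against −55 at home.
- **Disc:** about −0.04 rad from the side view, within the 0.15 allowed.
- **Clearance:** the fingertips are about 19 cm above the desk and behind the lock, with force near zero. In the last pictures the bracket is in place; the tape and vial are only partly in view, and what shows looks undisturbed.

**Checks that disagreed or were odd:**
- **Scene camera:** its post angle was useless during and after the bar push. The red plate came into its colour mask and it read about −1.4 rad, so I used the side view.
- **Force at the stop:** about 20 N also showed upward on the tool. The plate was not seen to lift, and I retreated horizontally first.

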